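# Tare the kitchen scale for the loaf pan

### The job

Lift the bare aluminium loaf pan onto the kitchen scale, setting it down gently and upright near the middle of the steel weighing platform, and let go of it. Then tare the scale: turn the grey knob, which turns the whole dial, until the tip of the black pointer reads zero, on the red block, with the empty pan still standing on the platform. Leave the dark pan, the pitcher and the jar where they are.

Things in the scene. Friction and masses are not known exactly. Their poses are not given: they have to be found in the camera images.
- scale: Cream spring kitchen scale, 235 deep (x) x 160 wide (y) x 106 high mm, fixed to the counter. Origin: centre of its underside; x points from its front (dial) to its back (platform), y to its left, z up. Its front half is a wedge 150 wide whose flat top slopes up towards the back at 35 degrees (0.61 rad) to the horizontal and carries dial and knob; the weighing platform stands behind.
- dial_centre (a point): Middle of the dial's flat cover glass, on the knob's axis; 72 mm in front of the scale's origin, 57 mm above the counter. z: knob's axis, square to the dial, leaning 35 degrees from vertical to the scale's front; x: up the slope; y: the scale's y. Glass 112 mm across, 4 mm above the slope; only the knob rises from it. White dial card below: 20 divisions of 50 g, one turn 1 kg.
- knob_top (a point): Middle of the top of the grey round tare knob, on its axis: a fluted cylinder 36 mm in diameter and 23 mm tall, whose top is 23.5 mm above the glass. Fingers pinch it across its diameter, along its axis, anywhere round it.
- tare_knob (a joint): Turn of the knob and dial card (rad), growing anticlockwise as seen looking at the dial, 0 with the red zero block at the top of the slope; starts between -0.3 and 0.7, stops at -3.0 and 3.0. The card with its zero block is fixed to the knob and turns with it, angle for angle, under the pointer; the pointer does not turn with it. Light friction (0.06 N m) keeps it where it is left.
- pointer_tip (a point): Tip of the thin black pointer under the glass, 46 mm from the knob's axis. With the platform empty it points up the slope; it turns clockwise (looking at the dial) by one turn per kg laid on the platform, and does not turn with the knob. The turn the knob needs is the angle from the zero block to this tip round the dial's centre; after loading it is 0.75 to 3 rad clockwise.
- zero_mark (a point): Middle of the red zero block near the rim of the white dial card, 46 mm from the knob's axis; it turns with the knob. The block is 8 mm wide and 13 mm long (along the radius).
- platform_top (a point): Middle of the top of the stainless weighing platform: a flat plate 140 (scale's x) x 160 (scale's y) x 6 mm, 48 mm behind the scale's origin, its top 106 mm above the counter when empty. It sinks on a spring (0.8 N per mm, 14 mm at most).
- platform: The same weighing platform; origin in the middle of its underside, axes as the scale's.
- pan: The bare, bright aluminium loaf pan, empty: an open box 140 long (its x) x 64 wide (its y) x 45 mm high, walls 4 mm, 0.17 to 0.35 kg (not known beforehand). Origin: centre of its underside. It can be gripped from above across its width.
- dark_pan: Bystander: a loaf pan of the same size with a black coating. Origin: centre of its underside.
- pitcher: Bystander: small green ceramic pitcher, 86 mm in diameter, 115 mm high, handle on its +y side reaching 71 mm from its axis. Origin: centre of its underside.
- jar: Bystander: glass jar with a red cap, 72 mm in diameter, 110 mm high. Origin: centre of its underside.
Things that resemble listed ones, but are neither listed nor needed, are in the scene too. Several things have the shape of the pan; the one meant has the colours described above.

How it is judged:
On the way, in this order (a step that is already met when the one before it is completed fails the run):
1. the pan stands released on the platform (contact force between pan and platform above 0.8 N and contact force between pan and the fingers below 0.1 N and horizontal distance between pan and platform_top below 0.035 m and angle between pan's own z axis and vertical below 0.1 rad and linear speed of pan below 0.03 m/s), for 0.2 s.
2. the pointer's tip lies on the zero block (distance between pointer_tip and zero_mark below 0.004 m and horizontal distance between pan and platform_top below 0.035 m and contact force between pan and the fingers below 0.1 N), for 0.2 s.
At the end, for the whole second after the job is handed in: The aluminium pan stands upright (within 0.1 rad), released and at rest on the platform, its centre within 35 mm of the platform's centre, and the pointer's tip is within 4 mm of the middle of the red zero block; pitcher, jar and dark pan are not disturbed (distance between pointer_tip and zero_mark below 0.004 m and horizontal distance between pan and platform_top below 0.035 m and contact force between pan and platform above 0.8 N and angle between pan's own z axis and vertical below 0.1 rad and linear speed of pan below 0.02 m/s); the robot touches nothing.
It fails at once if the dark pan, pitcher or jar is shifted by more than 20 mm or tipped (distance of any of dark_pan, pitcher, jar from where it was at the start of the episode above 0.02 m or angle between any of pitcher, jar, dark_pan's own z axis and vertical above 0.2 rad).
It fails at once if the pan is slammed or pressed on the platform with more than 30 N (contact force between pan and platform above 30 N).
It also fails if it takes over 72 s, if anything falls off the work surface, if the arm or the gripper's body presses on something with over 40 N, if the wrist force passes 120 N, or if a joint passes its speed limit or range.

### The arm

A 7-joint arm with a two-finger parallel gripper is mounted at the origin on the work surface. World frame = base frame: x ahead of the robot, y to its left, z up, the work surface at z = 0. Lengths are in m, angles in rad, forces in N, time in s.
With the tool pointing down it reaches from about 0.425 to 0.925 m from the base axis. Payload 6.8 kg.
Tool frame: the origin (TCP) lies on the front face of the gripper's body, between the roots of the fingers; the fingertips stand 73 mm ahead of it and the grasp point (between the pads) lies 54 mm ahead of it (env.nose_length is the distance from the TCP to the fingertips, in m); z points along the fingers, y is the line along which they close (so a half turn about z gives the same grasp; the last joint's range is limited). The gripper opens to 85 mm and grips with 20 to 120 N. Pads are 22 mm wide; open, the fingers measure 114 mm over their backs; the gripper's body (76 mm by 85 mm) begins 54 mm behind the grasp point. The pads swing forward as they close: fully open they stand 13 mm farther back than shut.
Start: joints at [-1.423, 0.477, 0.022, 1.555, -0.011, 1.109, -0.083], TCP at [0.171, 0.653, 0.304] pointing down, gripper open.
Joint ranges: [-2.96, 2.96], [-0.34, 2.1], [-1.41, 1.46], [0.24, 2.44], [-1.37, 4.51], [0.17, 1.92], [-2.96, 2.96]. Speed limits (rad/s): [2.39, 2.39, 3.14, 3.14, 3.14, 3.14, 3.14].

### API

Orientations are given as a unit quaternion [w, x, y, z].
In Python, from cell import env, kin, camera, calibration, job gives the robot as it stands. The module is installed in compiled form; this text tells all that it offers. Calls block until the motion is done:
- env.reach(position, orientation): joint-space move of the TCP to a pose.
- env.movel(position, velocity=0.15, rot=None, stop_force=None): straight line of the TCP; rot=None keeps the orientation; velocity is the mean speed in m/s. With stop_force (N) it stops when the force on the tool has changed by that much, and returns True; else False.
- env.goto_joints(angles): joint-space move.
- env.grip(opening, f_grip=None): finger opening in m; f_grip is the grip in N (None keeps the last); returns when the fingers have stopped.
- env.dwell(seconds).
- kin.inverse_kinematics(position, orientation): joint angles nearest the present ones, or None.
- env.get_state(): the state.
- camera(name): name is "scene" or "top" or "wrist"; returns (picture, depth): 400x640x3 uint8, blue, green, red; 400x640 float32, m along the optical axis (not along the pixel's ray), 0 where there is no reading.
- calibration(name): a dict with "fx", "fy", "cx", "cy" (pixels), "rvec" (rotation vector, rad) and "tvec" (3), from world to camera coordinates, as OpenCV has them. Camera axes: x right, y down, z forward; pixel columns grow to the right and rows downward; lengths in m; the calibration is good to about 2 mm. The wrist camera is an equidistant fisheye: a pixel r from the principal point sees the ray r / f radians off the axis. A picture is of the moment at which its call begins: read the wrist's pose just before it. calibration takes no time and is no camera call; for the wrist camera it gives the pose at the moment of the call.
A pose or a line that the arm cannot do raises env.PlanningError and nothing moves.
- job.job_done(): hands the job in; it is judged then, once.
The state is a dict: "time": time; "qpos": joint angles; "joint_velocities": joint speeds; "joint_torque": joint torques, N m; "tcp_pos": TCP position; "orientation": TCP orientation; "force": force on the tool from outside, world axes, zero at the start; "torque": the same for the moment, N m; "opening": finger opening in m; "gripper_force": force on a finger pad.
Only numpy, scipy, OpenCV 4.12 (cv2) and the standard library are available. Lean on these libraries where they do the work, as an engineer would, in place of code of your own. Each camera call takes 0.05 s, during which the arm holds its last target. There are 200 camera calls.

## Working session

There is one attempt and no reset: what is moved stays moved. The work goes in short steps, each a Python script; the robot and the scene stay as the last script left them, time stands still between calls to the robot, and variables do not carry over. Pictures are saved under pics/ and viewed, at most 10 in all, crops included, and the job is handed in when it is done.

```bash
mkdir -p pics
cat > h.py <<'E'
import numpy as np, cv2
from cell import env, kin, camera, calibration, job
from scipy.spatial.transform import Rotation as R
def cal(n):
    c=calibration(n); return c,R.from_rotvec(np.ravel(c["rvec"])).as_matrix(),np.ravel(c["tvec"])
def cloud(n,d):
    c,Rm,t=cal(n); v,u=np.mgrid[:400,:640]
    P=np.stack([(u-c["cx"])/c["fx"]*d,(v-c["cy"])/c["fy"]*d,d],-1)
    return (P-t)@Rm
def onplane(n,uv,p0,nrm):
    c,Rm,t=cal(n); uv=np.atleast_2d(uv).astype(float); 
    d=np.stack([(uv[:,0]-c["cx"])/c["fx"],(uv[:,1]-c["cy"])/c["fy"],np.ones(len(uv))],-1)
    if n=="wrist":
        x=(uv[:,0]-c["cx"])/c["fx"]; y=(uv[:,1]-c["cy"])/c["fy"]; th=np.hypot(x,y)+1e-9
        d=np.stack([np.sin(th)*x/th,np.sin(th)*y/th,np.cos(th)],-1)
    d=d@Rm; o=-Rm.T@t
    s=((np.asarray(p0)-o)@nrm)/(d@nrm); return o+s[:,None]*d
def q(Rm):
    x=R.from_matrix(Rm).as_quat(); return [x[3],x[0],x[1],x[2]]
E
python3 - <<'E'
from h import *
for n in("top","scene"):
    p,d=camera(n); cv2.imwrite(f"pics/{n}0.png",p); np.save(f"{n}.npy",d)
    c,Rm,t=cal(n); print(n,c["fx"],-Rm.T@t,Rm[2])
E
```

```text
top 431.6821478702769 [0.33389805 0.08395642 1.37680359] [ 0.09265141 -0.00401718 -0.9956905 ]
scene 498.9522729757337 [ 1.12826878 -0.717085    1.39740263] [-0.39026591  0.47089126 -0.79117251]
```

View pics/top0.png

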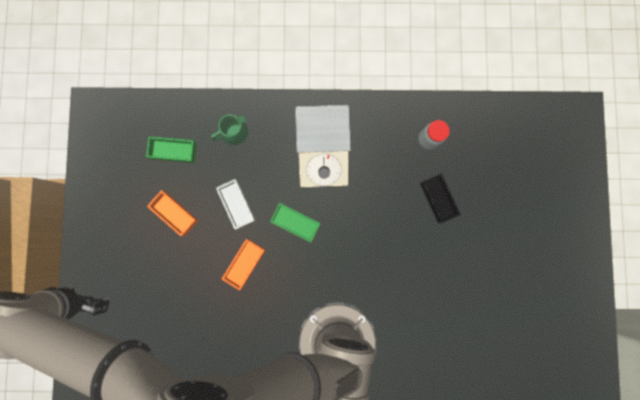

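View pics/scene0.png

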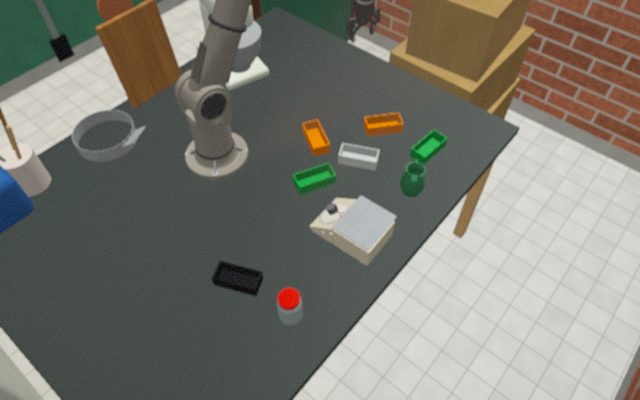

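The top view shows the bare pan at (235,204), the scale platform at (323,128), the dial at (324,169) with the red block just right of the top, the dark pan at (440,198), the jar at (435,133) and the pitcher at (232,128). The scene view shows the same layout.

Run:
```python
from h import *
p=cv2.imread("pics/top0.png"); d=np.load("top.npy"); C=cloud("top",d)
hsv=cv2.cvtColor(p,cv2.COLOR_BGR2HSV)
def win(a,b,c,e):
    m=np.zeros((400,640),bool); m[b:e,a:c]=1; return m
W=win(205,170,265,238); m=W&(hsv[...,2]>110)&(hsv[...,1]<60)
cs,_=cv2.findContours(m.astype(np.uint8),0,1); c=max(cs,key=cv2.contourArea)
for z in(0.0,.045):
    pts=onplane("top",c[:,0],[0,0,z],np.array([0,0,1.]))[:,:2].astype(np.float32)
    print("pan",z,cv2.minAreaRect(pts))
zz=C[W][:,2]; print(np.percentile(zz,[1,10,50,90,99]))
rim=C[W&m&(C[...,2]>.035)]; print("rim",len(rim),cv2.minAreaRect(rim[:,:2].astype(np.float32)),np.median(rim[:,2]))
W=win(285,95,360,195)
pl=C[W&(C[...,2]>.098)]; print("plat",len(pl),cv2.minAreaRect(pl[:,:2].astype(np.float32)),np.median(pl[:,2]))
m=W&(hsv[...,2]>110)&(hsv[...,1]<20)&win(285,95,360,150)
# cream body incl. platform
m=W&(hsv[...,2]>110)
cs,_=cv2.findContours(m.astype(np.uint8),0,1); c=max(cs,key=cv2.contourArea)
print("all on .106",cv2.minAreaRect(onplane("top",c[:,0],[0,0,.106],np.array([0,0,1.]))[:,:2].astype(np.float32)))
dk=W&(hsv[...,2]<80)&win(305,155,342,185); print("knob px",np.argwhere(dk).mean(0)[::-1],C[dk].mean(0))
```

```text
pan 0.0 ((0.4294021725654602, 0.3294566869735718), (0.1538906842470169, 0.0761512964963913), 25.708324432373047)
pan 0.045 ((0.4262807369232178, 0.3214327394962311), (0.1488608717918396, 0.07366231083869934), 25.708324432373047)
[-0.00660341 -0.0033818   0.0009473   0.00841922  0.0483912 ]
rim 239 ((0.3776516616344452, 0.2513398826122284), (0.3245534896850586, 0.11996439844369888), 55.06503677368164) 0.04471777884453561
plat 2459 ((0.5283841490745544, 0.04570942744612694), (0.3845273554325104, 0.15992200374603271), 2.94564151763916) 0.10598897004253395
all on .106 ((0.5998114347457886, 0.05092747136950493), (0.2512929439544678, 0.1665324568748474), 2.6275761127471924)
knob px [nan nan] [nan nan nan]<stdin>:20: RuntimeWarning: Mean of empty slice.
  ret = um.true_divide(
```

Run:
```python
from h import *
p=cv2.imread("pics/top0.png"); d=np.load("top.npy"); C=cloud("top",d)
m=np.zeros((400,640),np.uint8); m[95:195,285:360]=(abs(C[95:195,285:360,2]-.106)<.008)
m=cv2.morphologyEx(m,cv2.MORPH_OPEN,np.ones((5,5)))
n,l,s,ce=cv2.connectedComponentsWithStats(m); k=1+np.argmax(s[1:,4])
cs,_=cv2.findContours((l==k).astype(np.uint8),0,1)
print(s[k],cv2.minAreaRect(onplane("top",cs[0][:,0],[0,0,.106],np.array([0,0,1.]))[:,:2].astype(np.float32)),C[l==k].mean(0))
a=np.radians(25.7); x=np.array([np.cos(a),np.sin(a),0]); z=np.array([0,0,-1.]); y=np.cross(z,x)
Rt=np.stack([x,y,z],1)
for sgn in(1,-1):
    Rr=Rt@np.diag([sgn,sgn,1]); print(kin.inverse_kinematics([.427,.323,.26],q(Rr)))
```

```text
[ 296  106   55   47 2411] ((0.6497749090194702, 0.05220026895403862), (0.1400936096906662, 0.15958172082901), 2.52601957321167) [0.6490303  0.05226832 0.10592903]
[-1.26063184  0.33794975  0.6151371   1.96628652 -0.24468034  0.91050774
 -1.64294321]
[-0.78742563  0.29761106  0.02805024  1.93650327 -0.01043661  0.90761503
  1.26516327]
```

```bash
cat >> h.py <<'E'
PL=np.array([.650,.052]); YAW=np.radians(2.53); Sx=np.array([np.cos(YAW),np.sin(YAW),0]); Sy=np.array([-np.sin(YAW),np.cos(YAW),0]); Z=np.array([0,0,1.])
S0=np.r_[PL,0]-.048*Sx
DC=S0-.072*Sx+.057*Z
AX=-np.sin(np.radians(35))*Sx+np.cos(np.radians(35))*Z
UP=np.cross(Sy,AX)
def down(a):  # tool x along azimuth a
    x=np.array([np.cos(a),np.sin(a),0]); return np.stack([x,np.cross(-Z,x),-Z],1)
def kn(a):  # tool z = -AX, tool y at clockwise angle a from upslope (looking at dial)
    y=np.cos(a)*UP-np.sin(a)*Sy; z=-AX; return np.stack([np.cross(y,z),y,z],1)
E
python3 - <<'E'
from h import *
ap=np.radians(25.7)
env.reach([.427,.323,.26],q(down(ap+np.pi)))
p,d=camera("wrist"); cv2.imwrite("pics/w1.png",p)
c,Rm,t=cal("wrist"); print(c["fx"],-Rm.T@t,Rm[2],env.get_state()["time"])
for a in (YAW+np.pi/2,YAW-np.pi/2):
    print(kin.inverse_kinematics([*(PL+.008*Sx[:2]),.25],q(down(a))),kin.inverse_kinematics([*(PL+.008*Sx[:2]),.16],q(down(a))))
for a in np.arange(-3,3.2,.5):
    j=kin.inverse_kinematics(DC+AX*.076,q(kn(a))); k=kin.inverse_kinematics(DC+AX*.14,q(kn(a))); print(round(a,2),None if j is None else j.round(2),k is not None)
E
```

```text
309.70691628693146 [0.35420413 0.29022102 0.33002531] [ 0.27719939  0.13349773 -0.95149296] 1.7
[-0.53841299  0.54848377  0.52210959  1.6719048  -0.31303586  1.00539978
  0.13384415] [-0.50867047  0.65443071  0.48170168  1.73082565 -0.38431755  0.85134242
  0.18911173]
[ 0.47363582  0.70660824 -0.98885131  1.59623821  0.62532914  1.18521572
  2.53662902] [-0.09637307  0.60733158 -0.10873545  1.69943983  0.08331532  0.83932182
  2.94424779]
-3.0 None False
-2.5 None False
-2.0 None False
-1.5 None False
-1.0 None False
-0.5 None False
0.0 None False
0.5 None False
1.0 None False
1.5 None False
2.0 None False
2.5 None False
3.0 None False
```

View pics/w1.png

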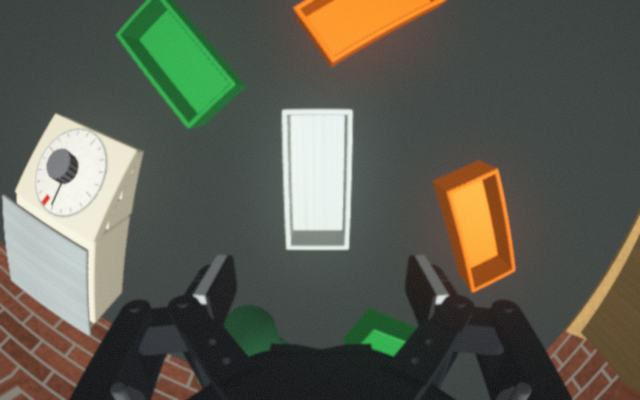

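The wrist view shows the pan rim corners at (282,110), (352,110), (348,249) and (287,249), centred between the fingers. I'll refine the pan pose on the rim plane and probe which tilts the knob allows.

Run:
```python
from h import *
p=cv2.imread("pics/w1.png"); hsv=cv2.cvtColor(p,cv2.COLOR_BGR2HSV)
m=np.zeros((400,640),np.uint8); m[90:270,265:370]=((hsv[...,2]>110)&(hsv[...,1]<60))[90:270,265:370]
cs,_=cv2.findContours(m,0,1); c=max(cs,key=cv2.contourArea)
print(cv2.minAreaRect(onplane("wrist",c[:,0],[0,0,.045],Z)[:,:2].astype(np.float32)))
cr=onplane("wrist",[(282,110),(352,110),(348,249),(287,249)],[0,0,.045],Z);print(cr.round(4),cr.mean(0))
def kt(a,t):
    r=R.from_rotvec(Sy*np.radians(-t)).as_matrix(); 
    return r@down(a)
for t in (0,10,20,25,30,35):
  for h in(.076,.12,.2):
    print(t,h,[round(a,1) for a in np.arange(-3,3.2,.4) if kin.inverse_kinematics(DC+AX*h,q(kt(a,t))) is not None])
print(kt(0,35)[:,2],-AX)
```

```text
((0.42416128516197205, 0.3200131058692932), (0.14257735013961792, 0.06753213703632355), 25.688283920288086)
[[0.3753 0.2612 0.045 ]
 [0.3477 0.3187 0.045 ]
 [0.4733 0.3792 0.045 ]
 [0.5008 0.3225 0.045 ]] [0.42426744 0.32039771 0.045     ]
0 0.076 [np.float64(-3.0), np.float64(-2.6), np.float64(-2.2), np.float64(-1.8), np.float64(-1.4), np.float64(-1.0), np.float64(-0.6), np.float64(-0.2), np.float64(0.2), np.float64(0.6), np.float64(1.0), np.float64(1.4), np.float64(1.8), np.float64(2.2), np.float64(2.6), np.float64(3.0)]
0 0.12 [np.float64(-3.0), np.float64(-2.6), np.float64(-2.2), np.float64(-1.8), np.float64(-1.4), np.float64(-1.0), np.float64(-0.6), np.float64(-0.2), np.float64(0.2), np.float64(0.6), np.float64(1.0), np.float64(1.4), np.float64(1.8), np.float64(2.2), np.float64(2.6), np.float64(3.0)]
0 0.2 [np.float64(-3.0), np.float64(-2.6), np.float64(-2.2), np.float64(-1.8), np.float64(-1.4), np.float64(-1.0), np.float64(-0.6), np.float64(-0.2), np.float64(0.2), np.float64(0.6), np.float64(1.0), np.float64(1.4), np.float64(1.8), np.float64(2.2), np.float64(2.6), np.float64(3.
[... 2063 characters left out ...]
64(-2.6), np.float64(-2.2), np.float64(-1.8), np.float64(-1.4), np.float64(-1.0), np.float64(-0.6), np.float64(-0.2), np.float64(0.6), np.float64(1.0), np.float64(1.4), np.float64(1.8), np.float64(2.2), np.float64(2.6), np.float64(3.0)]
25 0.2 []
30 0.076 [np.float64(-3.0), np.float64(-2.6), np.float64(-2.2), np.float64(-1.8), np.float64(-1.4), np.float64(-1.0), np.float64(-0.6), np.float64(-0.2), np.float64(0.2), np.float64(0.6), np.float64(1.0), np.float64(1.4), np.float64(1.8), np.float64(2.2), np.float64(2.6), np.float64(3.0)]
30 0.12 [np.float64(-0.6), np.float64(-0.2)]
30 0.2 []
35 0.076 []
35 0.12 []
35 0.2 []
[ 0.57301734  0.02531909 -0.81915204] [ 0.57301734  0.02531909 -0.81915204]
```

Run:
```python
from h import *
P=np.array([.4244,.3202]); st=lambda:(lambda s:print(round(s["time"],2),np.round(s["tcp_pos"],4),np.round(s["force"],2),round(s["opening"],4),np.round(s["gripper_force"],1)))(env.get_state())
rot=q(down(np.radians(25.7)+np.pi))
env.movel([*P,.13],.15,rot=rot); env.movel([*P,.085],.06); st()
env.grip(.05,f_grip=40); st()
env.movel([*P,.32],.15); st()
T=PL+.006*Sx[:2]; r2=q(down(YAW-np.pi/2)); r1=q(down(YAW+np.pi/2))
for r in (r1,r2):
    print([None if (j:=kin.inverse_kinematics([*T,h],r)) is None else j.round(2) for h in(.30,.19)])
p,d=camera("wrist"); cv2.imwrite("pics/w2.png",p)
```

```text
3.62 [0.4245 0.3203 0.0851] [-0.64 -1.4   0.52] 0.0857 0.0
3.95 [0.4247 0.3203 0.0856] [-0.11 -0.93  5.55] 0.0633 44.9
5.67 [0.4241 0.3199 0.3191] [ 0.28 -0.31 -2.66] 0.0635 44.4
[array([-0.53,  0.49,  0.5 ,  1.63, -0.26,  1.09,  0.09]), array([-0.5 ,  0.61,  0.47,  1.72, -0.34,  0.9 ,  0.15])]
[array([ 0.47,  0.64, -0.99,  1.55,  0.56,  1.25,  2.58]), array([ 0.47,  0.78, -0.99,  1.65,  0.72,  1.12,  2.47])]
```

View pics/w2.png

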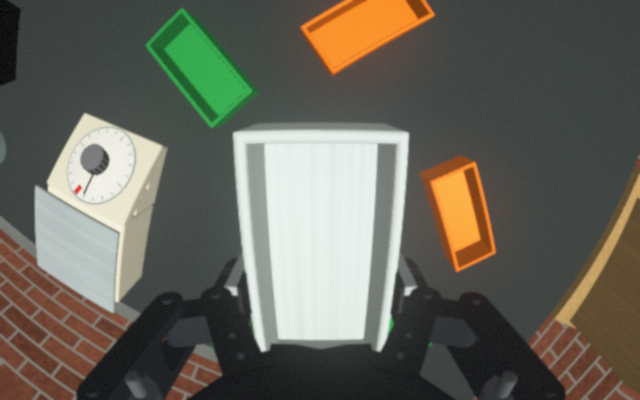

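The pan is held level between the fingers (rim corners about (235,130) and (408,130)). Now I'll place it.

Run:
```python
from h import *
st=lambda:(lambda s:print(round(s["time"],2),np.round(s["tcp_pos"],4),np.round(s["force"],2),round(s["opening"],4),np.round(s["gripper_force"],1)))(env.get_state())
T=PL+.006*Sx[:2]; r1=q(down(YAW+np.pi/2))
env.reach([*T,.30],r1); env.movel([*T,.21],.1); st()
print(env.movel([*T,.188],.02,stop_force=4)); st()
env.grip(.085); st()
env.dwell(.3)
env.movel([*T,.30],.12); env.dwell(.3); st()
# view from in front of the scale
for t in(0,15,25):
  for b in(.15,.2,.25):
    r=R.from_rotvec(Sy*np.radians(-t)).as_matrix()@down(YAW+np.pi)
    print(t,b,kin.inverse_kinematics(DC+np.array([0,0,b]),q(r)) is not None,end=";")
p,d=camera("top"); cv2.imwrite("pics/top1.png",p)
c,Rm,tt=cal("top"); 
u=cv2.resize(p[90:200,280:365],None,fx=6,fy=6,interpolation=cv2.INTER_CUBIC)[:600]; 
p,d=camera("scene"); cv2.imwrite("pics/scene1.png",p)
cv2.imwrite("pics/c1.png",np.hstack([cv2.resize(u,(300,388)),cv2.resize(p[170:270,290:410],(466,388))]))
```

```text
8.1 [0.6565 0.0522 0.2108] [-0.33 -0.42 -2.07] 0.0635 44.4
False
9.35 [0.656  0.0523 0.1882] [-2.4  -0.61  0.5 ] 0.0633 44.7
9.7 [0.6562 0.0522 0.1882] [ 0.56 -0.03  0.16] 0.0848 0.0
11.38 [0.6559 0.0522 0.2995] [ 0.62 -0.39 -0.23] 0.0849 0.0
0 0.15 True;0 0.2 True;0 0.25 True;15 0.15 True;15 0.2 True;15 0.25 True;25 0.15 True;25 0.2 True;25 0.25 True;
```

View pics/c1.png

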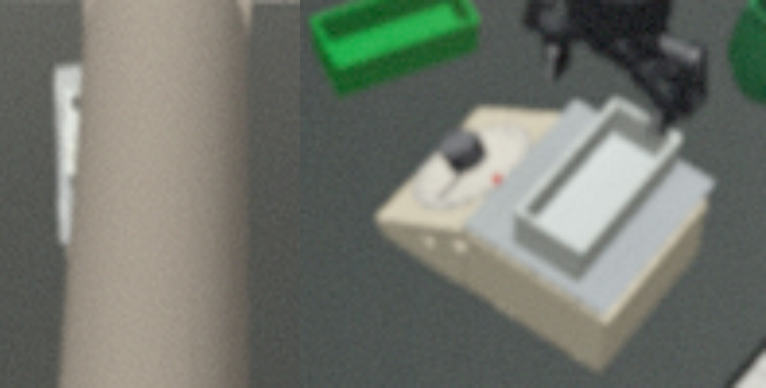

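The scene crop shows the pan upright in the middle of the platform. In it the red block is at about (497,180) and the pointer has swung clockwise, to about (450,190). Next I'll look at the dial from close by.

Run:
```python
from h import *
r=R.from_rotvec(Sy*np.radians(-15)).as_matrix()@down(YAW+np.pi)
env.reach([DC[0]-.06,DC[1],.30],q(r))
env.movel([DC[0]-.06,DC[1],.26],.12)
c,Rm,t=cal("wrist"); p,d=camera("wrist"); cv2.imwrite("pics/w3.png",p); print(env.get_state()["time"],env.get_state()["qpos"])
np.savez("w3.npz",Rm=Rm,t=t)
# rectified dial: 2.5 px/mm, up = upslope, right = -Sy
g=np.arange(-62,62.2,.25)/1000; X,Y=np.meshgrid(g,-g)
def rect(h):
    W=DC+h*AX+Y[...,None]*UP-X[...,None]*Sy
    k=W@Rm.T+t; rr=np.hypot(k[...,0],k[...,1]); th=np.arctan2(rr,k[...,2]); 
    return cv2.remap(p,(c["cx"]+c["fx"]*th*k[...,0]/rr).astype(np.float32),(c["cy"]+c["fy"]*th*k[...,1]/rr).astype(np.float32),1)
o=rect(-.002); cv2.imwrite("pics/dial.png",o)
cv2.imwrite("pics/c3.png",np.hstack([cv2.resize(p,(300,188)) if 0 else cv2.copyMakeBorder(cv2.resize(p,(300,188)),0,o.shape[0]-188,0,0,0),o]))
```

```text
13.1417 [-0.52617311  0.09329329  0.28308037  2.22866303  0.04954394  0.56669273
  1.32841156]
```

View pics/c3.png

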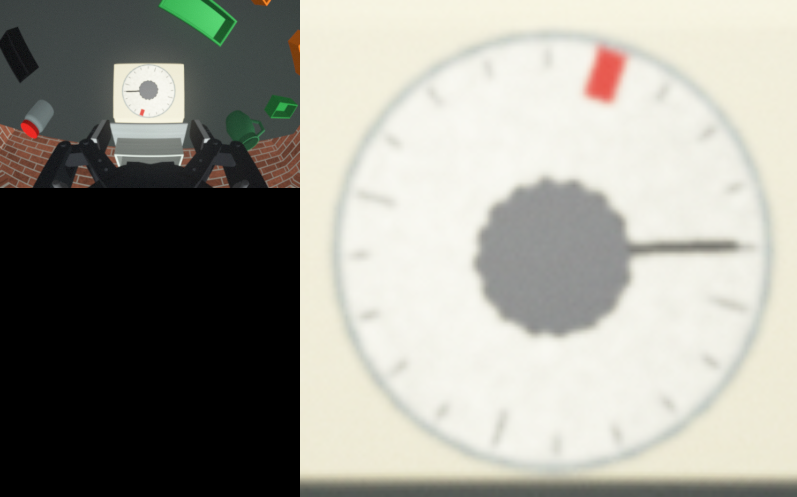

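The rectified dial, offset by 300 px in the crop, shows the glass centre at (253,249), the red block at (305,74) and the pointer tip at (440,245). So zero is about 16° clockwise of up and the pointer about 89°, giving a turn of about 72°. I'll refine that numerically and check reachability.

```bash
cat >> h.py <<'E'
g=np.arange(-62,62.2,.25)/1000; GX,GY=np.meshgrid(g,-g)
def dial():
    c,Rm,t=cal("wrist"); p,_=camera("wrist")
    W=DC-.002*AX+GY[...,None]*UP-GX[...,None]*Sy
    k=W@Rm.T+t; rr=np.hypot(k[...,0],k[...,1]); th=np.arctan2(rr,k[...,2])
    return p,cv2.remap(p,(c["cx"]+c["fx"]*th*k[...,0]/rr).astype(np.float32),(c["cy"]+c["fy"]*th*k[...,1]/rr).astype(np.float32),1)
def angles(o,cx=253.,cy=249.5):
    v,u=np.mgrid[:o.shape[0],:o.shape[1]]; r=np.hypot(u-cx,v-cy)*.25
    b,gr,rd=[o[...,i].astype(int) for i in range(3)]
    red=(rd-gr>60)&(r<56); blk=(rd<110)&(r>24)&(r<44)&(abs(rd-b)<40)
    f=lambda m:(m.sum(),np.degrees(np.arctan2((u-cx)[m].mean(),-(v-cy)[m].mean())),r[m].mean() if m.any() else 0)
    return f(red),f(blk)
DCc=DC-.0012*Sy-.0004*UP
def kt(a,t): return R.from_rotvec(Sy*np.radians(-t)).as_matrix()@down(a)
def tcp(t,L=.066,k=.012): return DCc+k*AX-kt(0,t)[:,2]*L
E
python3 - <<'E'
from h import *
print(angles(cv2.imread("pics/dial.png")))
for t in(28,30,31,32,33,34):
    print(t,[(j.round(2).tolist() if i in(0,4) else 1) if (j:=kin.inverse_kinematics(tcp(t),q(kt(YAW+np.pi+a,t)))) is not None else None for i,a in enumerate(np.linspace(.7,-.8,5))],
     [kin.inverse_kinematics(tcp(t)+AX*h,q(kt(YAW+np.pi+.65,t))) is not None for h in (.03,.04,.06)],[kin.inverse_kinematics(tcp(t)+Z*h,q(kt(YAW+np.pi+.65,t))) is not None for h in (.03,.04,.06)])
E
```

```text
((np.int64(1463), np.float64(16.603567749903547), np.float64(45.65012927540009)), (np.int64(0), np.float64(nan), 0))
28 [[0.71, 0.7, -1.18, 2.34, 1.72, 0.71, 0.57], 1, 1, 1, [0.71, 0.7, -1.18, 2.34, 1.72, 0.71, -0.93]] [True, True, True] [True, True, True]
30 [[0.71, 0.7, -1.18, 2.36, 1.8, 0.73, 0.49], 1, 1, 1, [0.71, 0.7, -1.18, 2.36, 1.8, 0.73, -1.01]] [True, False, False] [True, True, True]
31 [[0.71, 0.71, -1.18, 2.37, 1.84, 0.74, 0.46], 1, 1, 1, [0.71, 0.71, -1.18, 2.37, 1.84, 0.74, -1.04]] [False, False, False] [True, True, True]
32 [[0.71, 0.71, -1.18, 2.39, 1.88, 0.75, 0.42], 1, 1, 1, [0.71, 0.71, -1.18, 2.39, 1.88, 0.75, -1.08]] [False, False, False] [True, True, True]
33 [None, None, None, None, None] [False, False, False] [True, True, True]
34 [None, None, None, None, None] [False, False, False] [False, False, True]h.py:39: RuntimeWarning: Mean of empty slice.
  f=lambda m:(m.sum(),np.degrees(np.arctan2((u-cx)[m].mean(),-(v-cy)[m].mean())),r[m].mean() if m.any() else 0)
  ret = ret.dtype.type(ret / rcount)
```

```bash
sed -i 's/rd<110/rd<150/' h.py
python3 - <<'E'
from h import *
print(angles(cv2.imread("pics/dial.png")))
for t in(15,18,20,22,24,26,28):
    print(t,[j.round(2).tolist() if (j:=kin.inverse_kinematics(tcp(t)+h*Z,q(kt(YAW+np.pi+a,t)))) is not None else None for a,h in ((.65,0),(-.65,0),(.65,.06))])
E
```

```text
((np.int64(1463), np.float64(16.603567749903547), np.float64(45.65012927540009)), (np.int64(491), np.float64(88.82380674716276), np.float64(34.22105955943852)))
15 [[-0.39, 0.4, 0.18, 2.25, -0.1, 0.25, 2.13], [-0.43, 0.4, 0.23, 2.25, -0.17, 0.25, 0.89], [-0.43, 0.28, 0.22, 2.22, -0.04, 0.4, 2.07]]
18 [[-0.27, 0.38, 0.03, 2.28, 0.29, 0.18, 1.75], [-0.6, 0.41, 0.43, 2.3, -0.64, 0.19, 1.35], [-0.42, 0.26, 0.2, 2.25, 0.02, 0.32, 2.02]]
20 [[-0.09, 0.38, -0.18, 2.29, 0.82, 0.19, 1.23], [-0.75, 0.45, 0.61, 2.33, -1.17, 0.21, 1.86], [-0.42, 0.25, 0.2, 2.28, 0.06, 0.27, 1.97]]
22 [[0.09, 0.4, -0.39, 2.3, 1.23, 0.24, 0.84], [0.09, 0.4, -0.39, 2.3, 1.23, 0.24, -0.46], [-0.43, 0.25, 0.2, 2.3, 0.11, 0.22, 1.91]]
24 [[0.07, 0.4, -0.38, 2.33, 1.47, 0.23, 0.59], [0.71, 0.7, -1.19, 2.29, 1.55, 0.71, -0.62], [-0.45, 0.24, 0.21, 2.33, 0.19, 0.17, 1.83]]
26 [[0.08, 0.4, -0.39, 2.35, 1.72, 0.24, 0.35], [0.71, 0.7, -1.18, 2.32, 1.64, 0.71, -0.7], [-0.19, 0.24, -0.08, 2.34, 0.76, 0.17, 1.27]]
28 [[0.71, 0.7, -1.18, 2.34, 1.72, 0.71, 0.52], [0.71, 0.7, -1.18, 2.34, 1.72, 0.71, -0.78], [0.08, 0.26, -0.39, 2.34, 1.22, 0.22, 0.83]]
```

Run:
```python
from h import *
env.grip(.058)
t=28; a=YAW+np.pi+.65
try: env.movel(tcp(t)+.07*Z,.06,rot=q(kt(a,t)))
except env.PlanningError as e: print("plan",e)
s=env.get_state(); print(s["time"],np.round(s["qpos"],2),s["tcp_pos"],tcp(t)+.07*Z)
for t in(26,28,30):
    print(t,[j.round(2).tolist() if (j:=kin.inverse_kinematics(tcp(t)+h*Z,q(kt(YAW+np.pi+a,t)))) is not None else None for a,h in ((.65,0.03),(.65,0),(-.0,0),(-.65,0))])
```

```text
plan the arm cannot follow that straight line within its joint ranges
13.5333 [-0.53  0.09  0.28  2.23  0.05  0.57  1.33] [0.47022456 0.04673557 0.26031131] [0.49201147 0.04381802 0.19487494]
26 [[0.08, 0.33, -0.39, 2.34, 1.35, 0.22, 0.7], [0.08, 0.4, -0.39, 2.35, 1.72, 0.24, 0.35], [0.57, 0.57, -0.98, 2.32, 1.63, 0.54, -0.1], [0.71, 0.7, -1.18, 2.32, 1.64, 0.71, -0.7]]
28 [[0.42, 0.4, -0.78, 2.34, 1.57, 0.38, 0.53], [0.71, 0.7, -1.18, 2.34, 1.72, 0.71, 0.52], [0.71, 0.7, -1.18, 2.34, 1.72, 0.71, -0.13], [0.71, 0.7, -1.18, 2.34, 1.72, 0.71, -0.78]]
30 [[0.0, 0.32, -0.31, 2.39, 1.9, 0.22, 0.15], [0.71, 0.7, -1.18, 2.36, 1.8, 0.73, 0.44], [0.71, 0.7, -1.18, 2.36, 1.8, 0.73, -0.21], [0.71, 0.7, -1.18, 2.36, 1.8, 0.73, -0.86]]
```

Run:
```python
from h import *
env.movel([.47,.047,.36],.15,rot=q(kt(YAW+np.pi+.3,5)))
J0=np.array(env.get_state()["qpos"]); J1=np.array([.71,.40,-1.18,2.34,1.72,.71,.52])
for f in (.33,.66,1.):
    env.goto_joints(J0+f*(J1-J0)); s=env.get_state(); print(f,s["time"],np.round(s["tcp_pos"],3))
t=28
for h in(.07,.05,0):
    print(h,[j.round(2).tolist() if (j:=kin.inverse_kinematics(tcp(t)+h*Z,q(kt(YAW+np.pi+a,t)))) is not None else None for a in (.65,-.65)])
```

```text
0.33 14.95 [ 0.477 -0.027  0.283]
0.66 15.55 [ 0.502 -0.039  0.237]
1.0 16.1667 [0.517 0.021 0.233]
0.07 [[0.75, 0.45, -1.18, 2.3, 1.37, 0.54, 0.79], [0.8, 0.5, -1.26, 2.3, 1.39, 0.6, -0.52]]
0.05 [[0.72, 0.51, -1.16, 2.32, 1.48, 0.57, 0.69], [0.78, 0.56, -1.25, 2.31, 1.5, 0.64, -0.61]]
0 [[0.67, 0.65, -1.12, 2.34, 1.72, 0.65, 0.5], [0.73, 0.73, -1.22, 2.34, 1.72, 0.75, -0.76]]
```

Run:
```python
from h import *
st=lambda m="":(lambda s:print(m,round(s["time"],2),np.round(s["tcp_pos"],4),np.round(s["qpos"],2),np.round(s["force"],1),round(s["opening"],4),np.round(s["gripper_force"],1)))(env.get_state())
a=YAW+np.pi+.65
t=28
env.reach(tcp(t)+.07*Z,q(kt(a,t))); st()
for t in (30,28):
    try: print(t,env.movel(tcp(t),.04,rot=q(kt(a,t)),stop_force=6)); break
    except env.PlanningError as e: print(t,e)
st()
p,o=dial(); cv2.imwrite("pics/w4.png",p)
```

```text
16.6 [0.493  0.0433 0.1953] [ 0.75  0.45 -1.18  2.3   1.37  0.54  0.79] [ 0.2 -0.1  0.2] 0.0578 0.0
30 False
 18.52 [0.4902 0.0437 0.124 ] [ 0.64  0.63 -1.08  2.37  1.82  0.64  0.39] [-0.2 -0.5  1.3] 0.0576 0.0
```

View pics/w4.png

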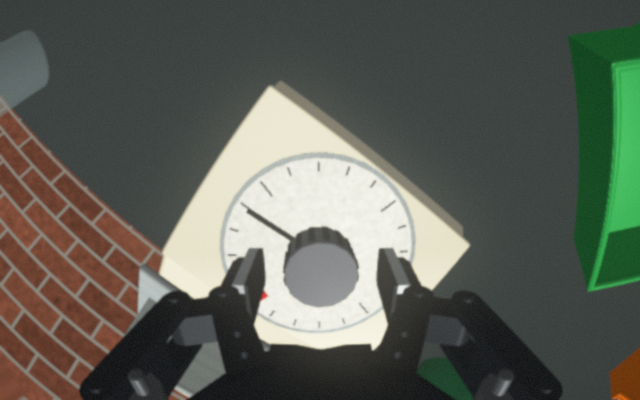

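The knob (320,267) is centred between the fingers at (250,270) and (392,270). Now I'll grip and turn it.

Run:
```python
from h import *
st=lambda m="":(lambda s:print(m,round(s["time"],2),np.round(s["tcp_pos"],4),np.round(s["qpos"],2),np.round(s["force"],1),np.round(s["torque"],2),round(s["opening"],4),np.round(s["gripper_force"],1)))(env.get_state())
a=YAW+np.pi+.65; t=30
env.grip(.03,f_grip=30); st()
for f in np.linspace(0,1.26,7)[1:]:
    env.reach(tcp(t),q(kt(a-f,t))); st(round(f,2))
env.dwell(.2); p,o=dial(); print(angles(o))
cv2.imwrite("pics/w5.png",p); cv2.imwrite("pics/d5.png",o)
cv2.imwrite("pics/c5.png",np.hstack([cv2.copyMakeBorder(cv2.resize(p,(300,188)),0,o.shape[0]-188,0,0,0),o]))
```

```text
18.9 [0.4901 0.0436 0.1241] [ 0.64  0.63 -1.08  2.37  1.82  0.64  0.39] [-3.5 -0.8  5.9] [-0.36  0.35 -0.16] 0.0353 29.1
0.21 19.2 [0.49   0.0437 0.1241] [ 0.67  0.66 -1.12  2.37  1.81  0.67  0.2 ] [-3.5 -1.7  6.9] [-0.13  0.54 -0.05] 0.0349 30.0
0.42 19.5 [0.4901 0.0438 0.1239] [ 0.69  0.68 -1.16  2.36  1.81  0.7   0.02] [-2.5 -1.7  3.4] [0.12 0.43 0.04] 0.0345 31.4
0.63 19.8 [0.49   0.044  0.1241] [ 0.71  0.71 -1.19  2.36  1.8   0.74 -0.18] [-3.9 -1.   7. ] [0.17 0.36 0.06] 0.0345 31.1
0.84 20.1 [0.4901 0.0441 0.124 ] [ 0.74  0.74 -1.23  2.36  1.8   0.77 -0.37] [-1.6 -0.7  3.9] [0.43 0.19 0.22] 0.0345 32.4
1.05 20.4 [0.49   0.0443 0.1241] [ 0.75  0.77 -1.26  2.36  1.8   0.8  -0.56] [-3.9 -0.6  7. ] [0.4  0.12 0.25] 0.0349 32.7
1.26 20.71 [0.4901 0.0442 0.1241] [ 0.77  0.79 -1.29  2.36  1.79  0.83 -0.75] [-2.3 -0.4  6.3] [0.28 0.15 0.11] 0.0343 33.7
((np.int64(0), np.float64(nan), 0), (np.int64(22434), np.float64(34.73905253680106), np.float64(32.90461050678867)))h.py:39: RuntimeWarning: Mean of empty slice.
  f=lambda m:(m.sum(),np.degrees(np.arctan2((u-cx)[m].mean(),-(v-cy)[m].mean())),r[m].mean() if m.any() else 0)
  ret = ret.dtype.type(ret / rcount)
```

View pics/c5.png

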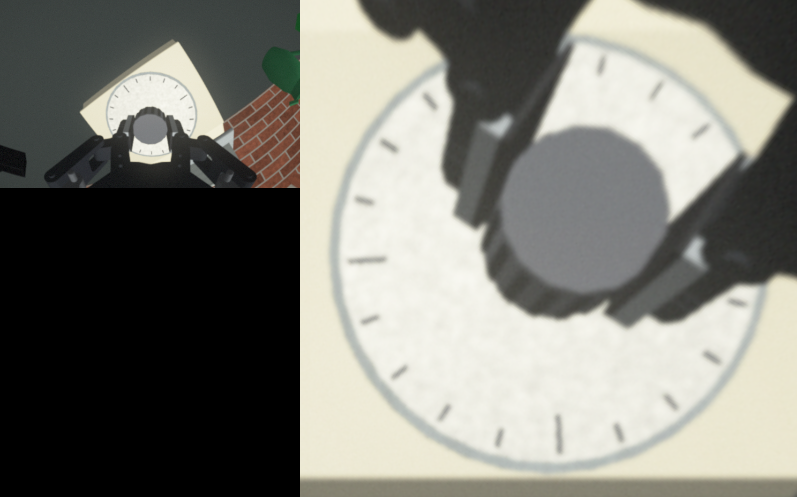

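The zero block is hidden by the fingers. The long 250 g ticks now stand at (560,435) and (366,260), which puts zero at about 87–88°, close to the pointer. I'll release, back off and check.

Run:
```python
from h import *
t=30; a=YAW+np.pi+.65-1.26
env.grip(.058)
env.movel(tcp(t)+.07*Z,.06,rot=q(kt(a,28)))
env.dwell(.3); s=env.get_state(); print(s["time"],s["qpos"])
try: env.movel(tcp(t)+np.array([-.02,0,.13]),.1,rot=q(kt(YAW+np.pi+.2,10)))
except env.PlanningError as e: print(e)
env.dwell(.3)
p,o=dial(); print(angles(o))
cv2.imwrite("pics/c6.png",np.hstack([cv2.copyMakeBorder(cv2.resize(p,(300,188)),0,o.shape[0]-188,0,0,0),o]))
```

```text
22.925 [ 0.86551292  0.58735363 -1.36398229  2.30308206  1.43736527  0.69849915
 -0.49380026]
((np.int64(1334), np.float64(87.7394707120615), np.float64(46.462465893172116)), (np.int64(316), np.float64(89.00000066960115), np.float64(31.73427683067964)))
```

View pics/c6.png

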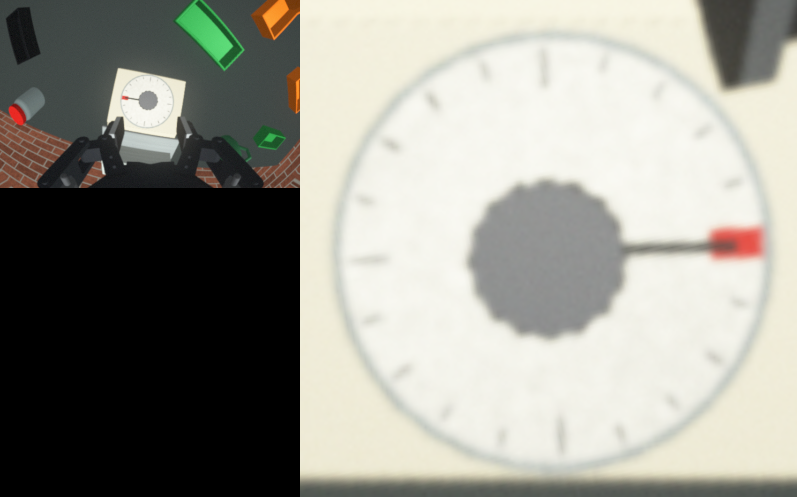

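The red block at (737,243) sits under the pointer tip at (735,245). They are about 1.3° (1 mm) apart, within the 4 mm allowed, and the robot is clear.

```bash
python3 -c "
from h import *
print(env.get_state()['force'],env.get_state()['time']); print(job.job_done())"
```

```text
[-0.14128582  0.2075636   0.39819151] 24.7833
the job is handed in; nothing more can be done
None
```

The job is handed in at 24.8 s: the aluminium pan stands released on the scale platform, and the last dial picture shows the red zero block about 1 mm from the pointer tip; no verdict came back.

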